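# Park the slide cassette in the drain rack and lay its retaining bar

### The arm

A 6-joint arm with a two-finger parallel gripper is mounted at the origin on the work surface. World frame = base frame: x ahead of the robot, y to its left, z up, the work surface at z = 0. Lengths are in m, angles in rad, forces in N, time in s.
With the tool pointing down it reaches from about 0.35 to 0.775 m from the base axis. Payload 5.5 kg.
Tool frame: the origin (TCP) lies midway between the tips of the shut fingers; the grasp point (between the pads) lies env.grasp_offset behind it (env.grasp_offset is the distance from the TCP to the grasp point, in m); z points along the fingers, y is the line along which they close (so a half turn about z gives the same grasp; the last joint's range is limited). The gripper opens to 85 mm and grips with 20 to 120 N. Pads are 22 mm wide; open, the fingers measure 114 mm over their backs; the gripper's body (76 mm by 85 mm) begins 54 mm behind the grasp point. The pads swing forward as they close: fully open they stand 13 mm farther back than shut.
Start: joints at [-1.36, 0.313, 0.046, 1.304, 0, 1.431], TCP at [0.198, -0.54, 0.198] pointing down, gripper open.
Joint ranges: [-2.76, 2.76], [-0.86, 1.69], [-1.03, 1.26], [-2.2, 2.34], [-1.47, 1.5], [-3.14, 3.14]. Speed limits (rad/s): [2.57, 2.57, 3.14, 3.14, 3.14, 3.14].

### API

Orientations are given as a unit quaternion [w, x, y, z].
In Python, from workcell import monitor, viewer, order, env gives the robot as it stands.
- The arm moves only by the tool carry_out, never from a script. Its argument "plan" is a list that holds one entry, the list of rows, each a list of 7 numbers: the turn, a rotation vector about the world's x, y, z in rad, then the shift along the world's x, y, z in mm, then the finger opening in mm, from 0 to 85.4. A call has 1 to 20 rows; each row is the pose to reach, as a shift and turn from the pose commanded when the call began; what a row does not reach only later rows make up. A row lasts 1/10 s, in which the tool goes at most 50 mm and 8.59 degrees, less where a joint would pass 70% of its speed; a pose out of reach is approached as far as the arm can. A call with a gripper value outside its range is refused whole. The fingers move at their own pace and stop on an object; "squeeze" is the grip in N (left out, the last holds). Time passes only in rows, so rows that repeat a pose let the fingers close. It gives the time, the measured TCP pose, the force, the opening and the grip force at its end, in the units of the state.
- monitor.get_state(): the state, without advancing time (a new reading comes with each control period).
- viewer.read_camera(name): name is "side" or "top"; returns the picture (384x512x3 uint8, red, green, blue); there is no depth.
- viewer.calibration(name): a dict with "K" (3x3 intrinsics, pixels), "dist" ([k1, k2, p1, p2, k3] as OpenCV has them; the pictures are not rectified), "eye" and "rotation" of the camera in the world. Camera axes: x right, y down, z forward; pixel columns grow to the right and rows downward; lengths in m; the calibration is good to about 2 mm. A picture is of the moment at which its call begins. calibration takes no time and is no camera call.
- order.hand_in(): hands the job in; it is judged then, once.
The state is a dict: "clock": time; "joint_pos": joint angles; "qvel": joint speeds; "tau": joint torques, N m; "tcp_pos": TCP position; "orientation": TCP orientation; "wrist_force": force on the tool from outside, world axes, zero at the start; "ft_torque": the same for the moment, N m; "finger_gap": finger opening in m; "grip_force": force on a finger pad.
Only numpy, scipy, OpenCV 4.12 (cv2) and the standard library are available. Lean on these libraries where they do the work, as an engineer would, in place of code of your own. Each camera call takes 0.05 s, during which the arm holds its last target. There are 200 camera calls.

### The job

Push the slide cassette up the sloping drain rack, sliding it and not lifting it, until it rests fully home against the stop at the top, and take your hand off it. Then lay the retaining bar, grip upwards, level and about centred across the rack behind the cassette, down in the two open cradles on the rack's sides. Leave the slide box, bottle and jar where they stand.

Things in the scene. Friction and masses are not known exactly. Their poses are not given: they have to be found in the camera images.
- ramp: Fixed steel drain rack, 330 mm long (x, uphill = +x), 98 mm wide (y). Origin: centre of its underside on the bench, z up. x -165 to -45 mm: level landing, 8 mm above the bench; then the slope up to the stop. Level cheeks (inner faces y +-41, outer +-49, tops 40 mm above the bench) guide the cassette; home, its origin is at x +100, z +29 mm, its rear top edge at x +50, z 62 mm.
- ramp_foot (a point): Foot of the slope, mid-width, on the surface: x -45 mm, z 8 mm in the rack's frame. From here the surface rises evenly at 8 degrees (0.14 rad) to the stop.
- ramp_stop (a point): Where the downhill face of the top stop meets the slope, mid-width: x +145, z 35 mm in the rack's frame. The stop is a rigid plate 34 mm tall, square to the slope.
- cradle_zone (a point): Rack's x +13 mm, mid-width, 50 mm above the bench: middle of where the two cradles may be. The pair, one each side (y +-55 to +-75 mm), exactly opposite, is clamped with the channels' centre anywhere within 18 mm uphill or downhill (rack's x) of this point; different every time and NOT tracked: find it by touch or sight. Shape: see the bar.
- bar: Loose flat bar, 180 (y) x 22 (x) x 14 mm, 0.25 kg; upright grip block on its middle, 40 (y) x 22 (x), 14 to 50 mm above the underside. Origin: centre of underside. Starts grip up on the bench left or right of the rack. Cradles: rigid, open upwards; floor 28 mm long (rack's x), 50 mm above the bench; uphill wall tall (top 90 mm), downhill lip low (6 mm thick, top 60 mm). Either end to either side.
- cassette: Loose white open-topped slide cassette, 90 (x) x 76 (y) x 40 mm tall, 6 mm walls, glass slides on edge inside, 0.35 kg. Origin: centre of its underside, +x uphill. Starts flat on the landing between the cheeks (3 mm play each side); stays by friction where it is left on the slope. Push on its rear face (x -45 mm) 10 to 30 mm above its underside.
- slide_box: Bystander: closed grey plastic slide box, 85 x 170 x 34 mm, loose, origin at the centre of its underside. On the other side of the rack from the bar.
- bottle: Bystander: amber glass bottle, 64 mm across, 130 mm tall, loose, origin at the centre of its base.
- jar: Bystander: white jar, 72 mm across, 85 mm tall, loose, origin at the centre of its base.
Mind the look-alikes: they are no part of the job. What is shaped like the bar but pink is not meant.

How it is judged:
By the outcome, as a careful person would: the job done as asked, in the order asked, and still so for the second after the job is handed in, with the robot touching nothing.
It also fails if it takes over 61 s, if anything falls off the work surface, if the arm or the gripper's body presses on something with over 40 N, if the wrist force passes 120 N, or if a joint passes its speed limit or range.

## Working session

There is one attempt and no reset: what is moved stays moved. The work goes in short steps, Python scripts to look and compute and a tool call to move; the robot and the scene stay as the last step left them, time stands still between calls to the robot, and variables do not carry over. Pictures are saved under pics/ and viewed, at most 12 in all, crops included, and the job is handed in when it is done.

Besides the shell and the picture viewer there is one more tool, called after "Emit:" by a JSON object that holds its "method" and its "body". carry_out: Moves the arm, as the interface text tells. Its arguments: {"type":"object","properties":{"plan":{"type":"array","items":{"type":"array","items":{"type":"array","items":{"type":"number"}}}},"squeeze":{"type":"number"}},"required":["plan"]}

```bash
mkdir -p pics; ls; cat > h.py <<'E'
import numpy as np, cv2
from workcell import monitor, viewer, order, env
def snap(n,f):
    im=viewer.read_camera(n); cv2.imwrite('pics/'+f,im[:,:,::-1]); return im
def ray(n,uv):
    c=viewer.calibration(n); K=np.array(c['K'],float); d=np.array(c['dist'],float)
    p=cv2.undistortPoints(np.array(uv,float).reshape(-1,1,2),K,d)[:,0]
    v=np.c_[p,np.ones(len(p))]@np.array(c['rotation']).T
    return np.array(c['eye']),v
def onz(n,uv,z):
    e,v=ray(n,uv); z=np.broadcast_to(z,len(v)); return e+v*((z-e[2])/v[:,2])[:,None]
def proj(n,P):
    c=viewer.calibration(n);R=np.array(c['rotation']);q=(np.array(P,float)-np.array(c['eye']))@R
    return cv2.projectPoints(q.reshape(-1,1,3),np.zeros(3),np.zeros(3),np.array(c['K'],float),np.array(c['dist'],float))[0][:,0]
E
python3 - <<'E'
from h import *
np.set_printoptions(precision=3,suppress=True)
snap('top','t0.png');snap('side','s0.png')
for n in('top','side'):print(viewer.calibration(n))
print(monitor.get_state(),env.grasp_offset)
E
```

```text
pics
{'K': array([[413.409,   0.   , 255.   ],
       [  0.   , 413.409, 191.569],
       [  0.   ,   0.   ,   1.   ]]), 'dist': array([0.048, 0.   , 0.   , 0.   , 0.   ]), 'eye': array([ 0.317, -0.078,  1.233]), 'rotation': array([-0.073,  0.705, -0.702,  0.072])}
{'K': array([[467.777,   0.   , 259.87 ],
       [  0.   , 467.777, 188.118],
       [  0.   ,   0.   ,   1.   ]]), 'dist': array([-0.,  0.,  0.,  0.,  0.]), 'eye': array([0.438, 1.058, 0.882]), 'rotation': array([ 0.027, -0.056,  0.887, -0.457])}
{'clock': 0.1, 'joint_pos': array([-1.36 ,  0.314,  0.045,  1.304, -0.   ,  1.431]), 'qvel': array([-0.001, -0.002,  0.005, -0.   , -0.001,  0.002]), 'tau': array([  0.002, -48.172,  29.925,   0.013,  -0.   ,  -0.   ]), 'tcp_pos': array([ 0.197, -0.539,  0.197]), 'orientation': array([-0.001,  0.985,  0.174, -0.   ]), 'wrist_force': array([-0.081,  0.328,  0.099]), 'ft_torque': array([-0.002,  0.017, -0.032]), 'grip_force': 0.0, 'finger_gap': 0.08542726824118228} 0.0187
```

View pics/t0.png

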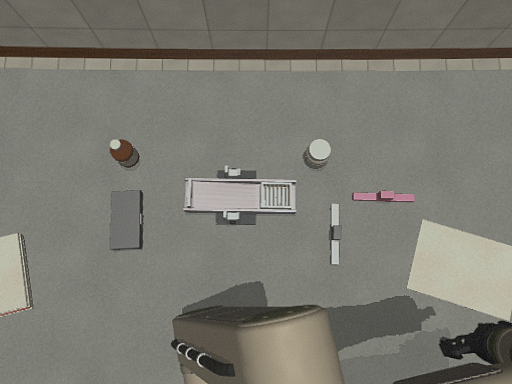

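View pics/s0.png

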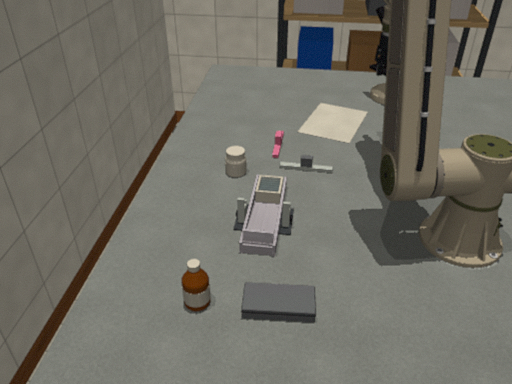

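The top view shows the rack lying across at (185–296, 178–213), with the cassette at its right end (262–293, 196) and the stop at its left end. The cradles are at about (233, 171) and (233, 216). The white bar stands at (335, 234) and the pink look-alike at (384, 196). The side view agrees. The calibration's `rotation` is a quaternion, so I'll convert it.

```bash
sed -i "s/np.array(c\['rotation'\])/rot(c)/g" h.py; cat >> h.py <<'E'
from scipy.spatial.transform import Rotation
def rot(c):
    q=np.array(c['rotation']); return Rotation.from_quat(q[[1,2,3,0]]).as_matrix()
np.set_printoptions(precision=4,suppress=True)
E
python3 - <<'E'
from h import *
im=cv2.imread('pics/t0.png')
a=cv2.resize(im[155:275,170:360],None,fx=4.2,fy=4.2,interpolation=cv2.INTER_CUBIC);cv2.imwrite('pics/t0c.png',a)
s=cv2.imread('pics/s0.png')
cv2.imwrite('pics/s0c.png',cv2.resize(s[130:260,215:345],None,fx=4.6,fy=4.6,interpolation=cv2.INTER_CUBIC))
print(onz('top',[[185,195.5],[296,195.5],[335,234]],[.04,.04,.014]), onz('side',[[307,165]],[.014]))
print(proj('top',[[.197,-.539,.197]]),proj('side',[[.197,-.539,.197]]))
E
```

```text
[[ 0.553   0.1303  0.04  ]
 [ 0.5544 -0.1959  0.04  ]
 [ 0.4447 -0.3111  0.014 ]] [[ 0.4439 -0.3085  0.014 ]]
[[451.2315 332.2119]] [[382.5579  91.7822]]
```

View pics/t0c.png

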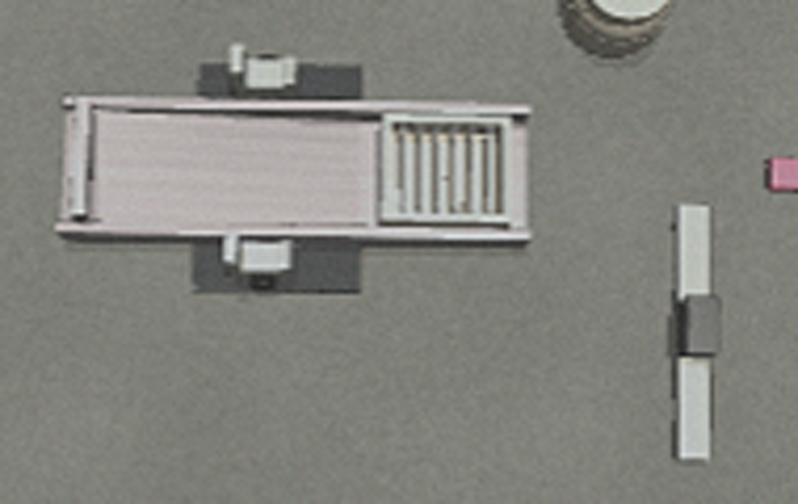

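View pics/s0c.png

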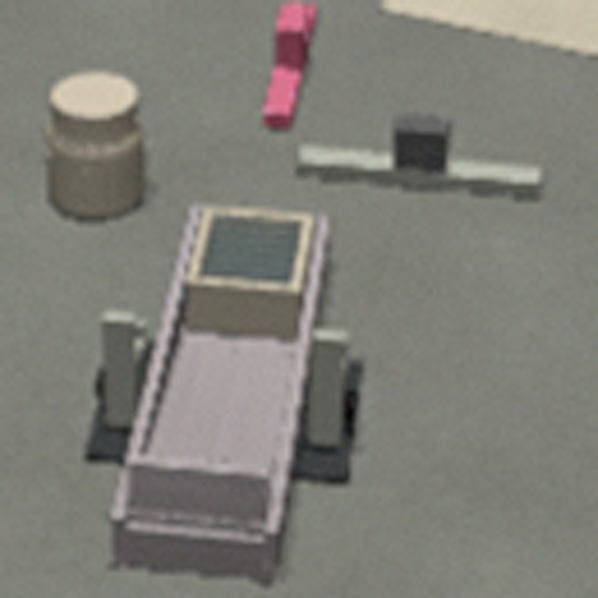

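Crop pixels: the rack's far outer edge runs (64,97)–(529,107). The cassette rear is at about U=513. The cradle lip edges are at about U=296 (far) and 291 (near), and the wall tops at about 230–244 and 224–237. The bar corners are (680,205), (711,205), (711,460) and (680,460). The side crop confirms this and shows an open landing end.

```bash
cat > m.py <<'E'
from h import *
f=lambda U,x0=170,y0=155,s=4.2:(np.array(U,float)+.5)/s-.5+[x0,y0]
T=lambda U,z:onz('top',f(U),z)
c=T([[64,97],[529,107],[530,240],[57,232]],.04); print('rack corners\n',c, 'len/wid',np.linalg.norm(c[0]-c[1]),np.linalg.norm(c[1]-c[2]))
b=T([[680,205],[711,205],[711,460],[680,460]],.014);print('bar\n',b,b.mean(0),np.linalg.norm(b[0]-b[3]))
print('grip',T([[686,296],[720,296],[720,354],[686,354]],.05).mean(0))
print('cass',T([[381,113],[513,117],[513,225],[381,222]],.048))
print('lips',T([[296,72],[291,256]],.06),'\nwall inner/outer',T([[244,58],[237,250],[230,58],[224,250]],.09))
print('stop',T([[92,103],[88,217]],.066))
S=lambda U,z:onz('side',f(U,215,130,4.6),z)
print('side wall top uphill corners',S([[104,322],[137,322],[315,340],[347,340]],.09))
print('side rack ends uphill',S([[115,515],[282,527]],.04),'downhill',S([[193,207],[327,217]],.04))
print('side bar',S([[299,147],[541,167]],.014).mean(0))
E
python3 m.py
```

```text
rack corners
 [[ 0.6067  0.1328  0.04  ]
 [ 0.6009 -0.1953  0.04  ]
 [ 0.5061 -0.1946  0.04  ]
 [ 0.5103  0.1338  0.04  ]] len/wid 0.3281808395326958 0.0948567453826629
bar
 [[ 0.5359 -0.304   0.014 ]
 [ 0.5361 -0.326   0.014 ]
 [ 0.3576 -0.3191  0.014 ]
 [ 0.3575 -0.2978  0.014 ]] [ 0.4468 -0.3117  0.014 ] 0.17858578004724826
grip [ 0.4468 -0.3101  0.05  ]
cass [[ 0.5943 -0.0909  0.048 ]
 [ 0.5918 -0.1833  0.048 ]
 [ 0.5152 -0.1822  0.048 ]
 [ 0.5169 -0.0911  0.048 ]]
lips [[ 0.6205 -0.0315  0.06  ]
 [ 0.4911 -0.0296  0.06  ]] 
wall inner/outer [[0.6224 0.0028 0.09  ]
 [0.4905 0.005  0.09  ]
 [0.6224 0.0123 0.09  ]
 [0.4905 0.0137 0.09  ]]
stop [[0.5962 0.1088 0.066 ]
 [0.5165 0.1086 0.066 ]]
side wall top uphill corners [[0.6306 0.0179 0.09  ]
 [0.6106 0.0153 0.09  ]
 [0.5008 0.0194 0.09  ]
 [0.4815 0.0169 0.09  ]]
side rack ends uphill [[0.6058 0.1359 0.04  ]
 [0.5086 0.1337 0.04  ]] downhill [[ 0.6029 -0.1887  0.04  ]
 [ 0.5085 -0.1884  0.04  ]]
side bar [ 0.4486 -0.3161  0.014 ]
```

```bash
python3 - <<'E'
from h import *
for yaw,t in((1.206,.2),(1.186,0)):
    print((Rotation.from_rotvec([t,0,0])*Rotation.from_rotvec([0,0,yaw])).as_rotvec())
E
```

```text
[ 0.1751 -0.1206  1.2018]
[0.    0.    1.186]
```

Emit:
{"method": "carry_out", "body": {"plan": [[[0.175,-0.121,1.202,356,300,-60,0],[0.175,-0.121,1.202,356,300,-60,0],[0.175,-0.121,1.202,356,300,-60,0],[0.175,-0.121,1.202,356,300,-60,0],[0.175,-0.121,1.202,356,300,-60,0],[0.175,-0.121,1.202,356,300,-60,0],[0.175,-0.121,1.202,356,300,-60,0],[0.175,-0.121,1.202,356,300,-60,0],[0.175,-0.121,1.202,356,300,-60,0],[0.175,-0.121,1.202,356,300,-60,0],[0.175,-0.121,1.202,356,300,-60,0],[0.175,-0.121,1.202,356,300,-60,0],[0.175,-0.121,1.202,356,300,-60,0]]]}}

```text
clock: 1.4
tcp_pos: [0.5528, -0.2408, 0.1375]
orientation: [-0.071, 0.709, 0.698, 0.07]
wrist_force: [-0.3, 0.1, 0.3]
finger_gap: 0.0002
grip_force: 0.0
```

Emit:
{"method": "carry_out", "body": {"plan": [[[0,0,0,0,0,-40,0],[0,0,0,0,0,-80,0],[0,0,0,0,0,-105,0],[0,0,0,0,0,-113,0],[0,0,0,0,0,-113,0],[0,0,0,0,15,-113,0],[0,0,0,0,30,-113,0],[0,0,0,0,38,-113,0],[0,0,0,0,44,-113,0],[0,0,0,0,50,-113,0],[0,0,0,0,56,-113,0],[0,0,0,0,62,-113,0],[0,0,0,0,62,-113,0]]]}}

```text
clock: 2.7
tcp_pos: [0.5534, -0.1772, 0.0245]
orientation: [-0.071, 0.708, 0.699, 0.07]
wrist_force: [0.1, -1.2, -0.5]
finger_gap: -0.0
grip_force: 0.0
```

```bash
python3 - <<'E'
from h import *
s=snap('side','s1.png')[:,:,::-1]; t=snap('top','t1.png')[:,:,::-1]
a=cv2.resize(s[130:260,215:345],(390,390));b=cv2.resize(t[150:280,230:360],(390,390))
cv2.imwrite('pics/c1.png',np.hstack([a,b]))
E
```

```text
(no output)
```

View pics/c1.png

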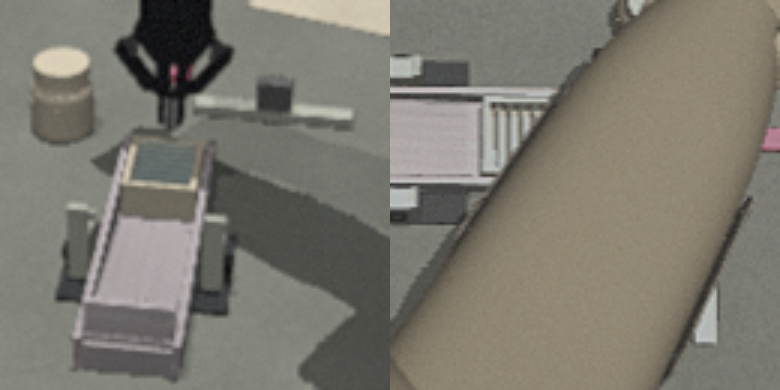

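The fingers are behind the cassette, centred between the cheeks at left-panel (170,115), and touching it with a light push force. I'll push on.

Emit:
{"method": "carry_out", "body": {"plan": [[[0,0,0,0,8,0,0],[0,0,0,0,18,0,0],[0,0,0,0,28,0,0],[0,0,0,1,38,0,0],[0,0,0,1,48,0,0],[0,0,0,1,58,0,0],[0,0,0,1,68,0,0],[0,0,0,1,78,0,0],[0,0,0,1,88,0,0],[0,0,0,1,98,0.7,0],[0,0,0,2,108,2,0],[0,0,0,2,118,3.5,0],[0,0,0,2,128,5,0],[0,0,0,2,138,6.3,0],[0,0,0,2,148,7.7,0],[0,0,0,2,156,8.8,0],[0,0,0,2,162,9.7,0],[0,0,0,2,162,9.7,0]]]}}

```text
clock: 4.6
tcp_pos: [0.5556, -0.0152, 0.0344]
orientation: [-0.071, 0.708, 0.699, 0.07]
wrist_force: [-0.5, -0.1, -0.2]
finger_gap: -0.0001
grip_force: 0.0
```

```bash
python3 - <<'E'
from h import *
s=snap('side','s2.png')[:,:,::-1]; t=snap('top','t2.png')[:,:,::-1]
a=cv2.resize(s[150:260,225:325],(400,440));b=cv2.resize(t[150:260,170:270],(400,440))
cv2.imwrite('pics/c2.png',np.hstack([a,b]))
E
```

```text
(no output)
```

View pics/c2.png

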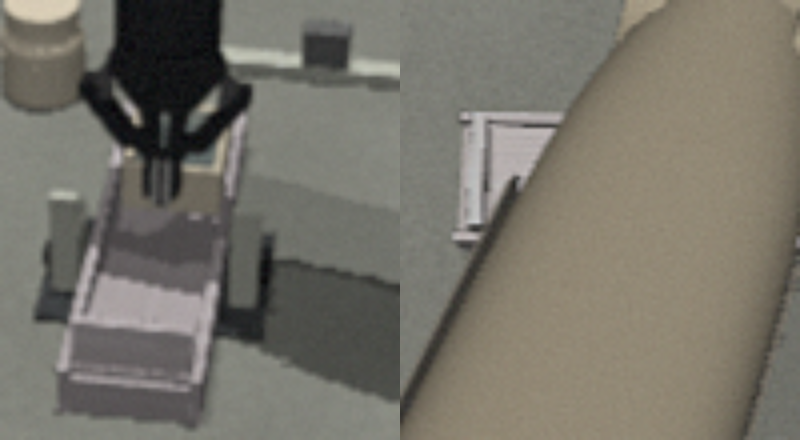

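The picture shows the cassette still near its start, with the fingers seemingly in front of it. I'll check this by projecting the TCP before moving anything.

```bash
python3 - <<'E'
from h import *
st=monitor.get_state();print(st['clock'],st['tcp_pos'],st['wrist_force'],st['joint_pos'])
print('side tcp',proj('side',[st['tcp_pos'],[.556,-.0152,.12]]))
# cassette top front edge candidates: at start, if pushed
for y,z in((-.092,.048),(-.092,.008),(.06,.07),(.06,.03)): print(y,z,proj('side',[[.556,y,z],[.518,y,z]]).ravel())
import glob
a=cv2.imread('pics/s0.png');b=cv2.imread('pics/s1.png');c=cv2.imread('pics/s2.png')
cv2.imwrite('pics/c3.png',np.hstack([cv2.resize(i[140:260,215:305],(264,352),interpolation=cv2.INTER_CUBIC) for i in(a,b,c)]))
E
```

```text
4.7 [ 0.5557 -0.016   0.0342] [-0.749  -0.305   0.8436] [-0.2901  0.4091 -0.2507  0.9684  0.1916  1.2887]
side tcp [[264.8455 209.9221]
 [264.9712 186.1704]]
-0.092 0.048 [267.6847 191.0636 280.1173 192.0091]
-0.092 0.008 [267.5215 201.5428 279.754  202.5007]
0.06 0.07 [261.6298 216.5986 275.3566 217.7194]
0.06 0.03 [261.5569 227.7094 275.04   228.8427]
```

View pics/c3.png

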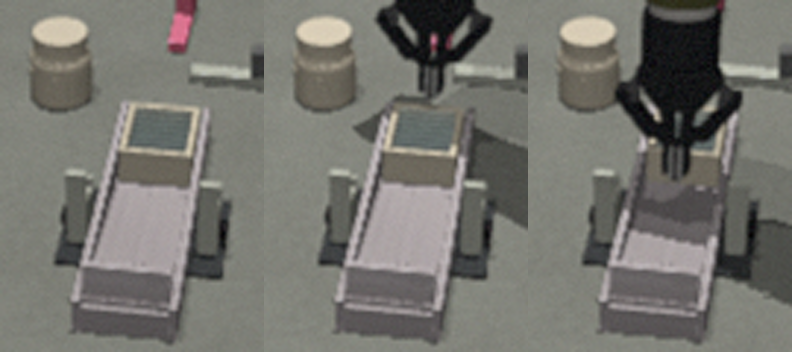

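```bash
python3 - <<'E'
from h import *
print('proj f1',proj('side',[[.5534,-.1772,.0245],[.5534,-.1772,.0605]]).ravel())
for f,(r0,r1,c0,c1) in(('s0',(20,110,360,400)),('s1',(140,185,240,300)),('s2',(140,215,240,290))):
    g=cv2.imread(f'pics/{f}.png').max(2)[r0:r1,c0:c1]<45
    r=np.where(g.any(1))[0]; print(f,'dark rows',r.min()+r0,r.max()+r0,[ (k+r0,np.where(g[k])[0].min()+c0,np.where(g[k])[0].max()+c0) for k in r[-6:]])
g=cv2.imread('pics/t0.png').max(2)[325:384,430:512]
print(((g<50).sum(1)).tolist()[:40]);ys,xs=np.where(g<50);print(xs.min()+430,ys.min()+325, ys[xs==xs.min()]+325)
s=cv2.imread('pics/s2.png'); print(s[192:216,264:268].max(2))
E
```

```text
proj f1 [271.3462 181.6923 271.5407 172.3715]
s0 dark rows 20 98 [(np.int64(72), np.int64(377), np.int64(397)), (np.int64(73), np.int64(377), np.int64(398)), (np.int64(74), np.int64(377), np.int64(397)), (np.int64(83), np.int64(391), np.int64(391)), (np.int64(85), np.int64(390), np.int64(390)), (np.int64(98), np.int64(396), np.int64(396))]
s1 dark rows 140 170 [(np.int64(165), np.int64(268), np.int64(275)), (np.int64(166), np.int64(268), np.int64(275)), (np.int64(167), np.int64(268), np.int64(275)), (np.int64(168), np.int64(268), np.int64(275)), (np.int64(169), np.int64(268), np.int64(275)), (np.int64(170), np.int64(274), np.int64(274))]
s2 dark rows 140 198 [(np.int64(193), np.int64(261), np.int64(269)), (np.int64(194), np.int64(261), np.int64(269)), (np.int64(195), np.int64(261), np.int64(269)), (np.int64(196), np.int64(261), np.int64(269)), (np.int64(197), np.int64(261), np.int64(269)), (np.int64(198), np.int64(268), np.int64(268))]
[33, 34, 32, 29, 27, 27, 25, 24, 28, 28, 31, 38, 38, 39, 41, 50, 50, 46, 49, 51, 56, 54, 50, 47, 49, 50, 48, 48, 42, 36, 38, 34, 31, 23, 16, 14, 12, 11, 12, 6]
430 325 [376]
[[ 67  48  85  71]
 [ 63  51  83  67]
 [ 69  54  83  71]
 [ 64  57  83  65]
 [ 65  63  89  68]
 [ 64  64  88  68]
 [ 64  65  86  60]
 [ 64  61  88  65]
 [ 55  56  81  83]
 [ 76  72  86 100]
 [102 100  97 108]
 [106 102 106 108]
 [101 107 101  99]
 [106 104  94  88]
 [102 100  88  77]
 [ 94  83  77  80]
 [ 78  75  80  78]
 [ 79  74  77  77]
 [ 73  76  77  78]
 [ 77  77  78  77]
 [ 74  78  77  79]
 [ 76  78  78  79]
 [ 78  75  78  76]
 [ 94  86  91  80]]
```

The tip images about 36 mm higher than the reported TCP in both frames: row 172 against a projected 182, and row 200 against 210. The fingers therefore skimmed over the cassette, which hasn't moved. I'll go back behind it and find the bench by touch to get the true tip height.

Emit:
{"method": "carry_out", "body": {"plan": [[[0,0,0,0,0,40,0],[0,0,0,0,-45,40,0],[0,0,0,-1,-90,40,0],[0,0,0,-2,-135,40,0],[0,0,0,-2,-180,40,0],[0,0,0,-3,-225,40,0],[0,0,0,-3,-230,40,0],[0,0,0,-3,-230,10,0],[0,0,0,-3,-230,-15,0],[0,0,0,-3,-230,-30,0],[0,0,0,-3,-230,-35,0],[0,0,0,-3,-230,-40,0],[0,0,0,-3,-230,-45,0],[0,0,0,-3,-230,-48,0],[0,0,0,-3,-230,-48,0]]]}}

```text
clock: 6.2
tcp_pos: [0.5527, -0.246, -0.0136]
orientation: [-0.071, 0.708, 0.699, 0.07]
wrist_force: [0.6, -1.0, -0.1]
finger_gap: -0.0
grip_force: 0.0
```

Reported z is −14 mm with no contact, so the offset is real. I'll creep down.

Emit:
{"method": "carry_out", "body": {"plan": [[[0,0,0,0,0,-5,0],[0,0,0,0,0,-10,0],[0,0,0,0,0,-13,0],[0,0,0,0,0,-15,0],[0,0,0,0,0,-16,0],[0,0,0,0,0,-17,0],[0,0,0,0,0,-17,0]]]}}

```text
clock: 6.9
tcp_pos: [0.5526, -0.246, -0.0308]
orientation: [-0.071, 0.708, 0.699, 0.07]
wrist_force: [-0.1, -0.5, 0.4]
finger_gap: 0.0002
grip_force: 0.0
```

Emit:
{"method": "carry_out", "body": {"plan": [[[0,0,0,0,0,-1,0],[0,0,0,0,0,-2,0],[0,0,0,0,0,-3,0],[0,0,0,0,0,-4,0],[0,0,0,0,0,-4,0]]]}}

```text
clock: 7.4
tcp_pos: [0.553, -0.2462, -0.032]
orientation: [-0.07, 0.708, 0.699, 0.071]
wrist_force: [-4.4, 2.1, 16.8]
finger_gap: 0.0001
grip_force: 8.3
```

```bash
python3 - <<'E'
from h import *
st=monitor.get_state();print(st['tcp_pos'],st['wrist_force'])
s=snap('side','s4.png')
g=s.max(2)[140:190,250:300]<50
r=np.where(g.any(1))[0]
print([(k+140,np.where(g[k])[0].min()+250,np.where(g[k])[0].max()+250) for k in r[-5:]]);print(proj('side',[[.5527,-.246,0],[.5527,-.253,.0]]))
E
```

```text
[ 0.553  -0.2462 -0.032 ] [-4.3952  2.1153 16.7692]
[(np.int64(170), np.int64(270), np.int64(277)), (np.int64(171), np.int64(270), np.int64(277)), (np.int64(172), np.int64(270), np.int64(277)), (np.int64(173), np.int64(269), np.int64(277)), (np.int64(174), np.int64(276), np.int64(277))]
[[273.5767 176.1717]
 [273.7866 175.0241]]
```

The bench was touched at reported z −32 mm, so true tip z is about reported + 34 mm. Now I'll push at the corrected height.

Emit:
{"method": "carry_out", "body": {"plan": [[[0,0,0,0,0,25,0],[0,0,0,0,15,25,0],[0,0,0,0,30,25,0],[0,0,0,0,40,25,0],[0,0,0,0,48,25,0],[0,0,0,1,56,25,0],[0,0,0,1,64,25,0],[0,0,0,1,72,25,0],[0,0,0,1,80,25,0],[0,0,0,1,88,25,0],[0,0,0,1,88,25,0]]]}}

```text
clock: 8.55
tcp_pos: [0.5533, -0.1565, -0.0098]
orientation: [-0.072, 0.708, 0.699, 0.071]
wrist_force: [-0.8, 0.0, -0.3]
finger_gap: -0.0001
grip_force: 0.0
```

```bash
python3 - <<'E'
from h import *
s=snap('side','s5.png')[:,:,::-1]; a=cv2.imread('pics/s0.png')
cv2.imwrite('pics/c5.png',np.hstack([cv2.resize(i[140:260,215:305],(300,400),interpolation=cv2.INTER_CUBIC) for i in(a,s)]))
E
```

```text
(no output)
```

View pics/c5.png

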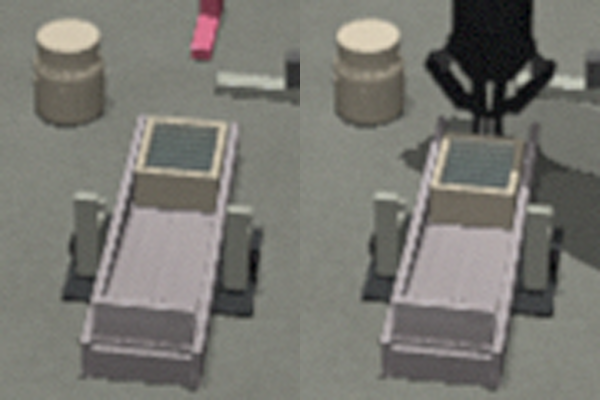

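The cassette has moved about 5 px uphill and sits squarely in front of the fingers. I'll continue up the slope.

Emit:
{"method": "carry_out", "body": {"plan": [[[0,0,0,0,8,0,0],[0,0,0,0,17,0,0],[0,0,0,0,26,0,0],[0,0,0,0,35,0,0],[0,0,0,1,44,0,0],[0,0,0,1,53,0,0],[0,0,0,1,62,0,0],[0,0,0,1,71,0,0],[0,0,0,1,80,0.4,0],[0,0,0,1,89,1.7,0],[0,0,0,1,98,3,0],[0,0,0,2,107,4.2,0],[0,0,0,2,116,5.5,0],[0,0,0,2,125,6.7,0],[0,0,0,2,134,8,0],[0,0,0,2,142,9.1,0],[0,0,0,2,148,10,0],[0,0,0,2,154,10.8,0],[0,0,0,2,160,11.6,0],[0,0,0,2,160,11.6,0]]]}}

```text
clock: 10.6
tcp_pos: [0.5556, 0.0031, 0.0021]
orientation: [-0.071, 0.708, 0.699, 0.071]
wrist_force: [-0.6, 0.2, 0.2]
finger_gap: 0.0001
grip_force: 0.0
```

Emit:
{"method": "carry_out", "body": {"plan": [[[0,0,0,0,2,0.3,0],[0,0,0,0,4,0.6,0],[0,0,0,0,6,0.8,0],[0,0,0,0,8,1.1,0],[0,0,0,0,10,1.4,0],[0,0,0,0,11,1.5,0],[0,0,0,0,12,1.7,0],[0,0,0,0,13,1.8,0]]]}}

```text
clock: 11.4
tcp_pos: [0.5557, 0.015, 0.0037]
orientation: [-0.071, 0.708, 0.699, 0.07]
wrist_force: [-0.2, -3.1, 1.0]
finger_gap: 0.0003
grip_force: 1.6
```

Emit:
{"method": "carry_out", "body": {"plan": [[[0,0,0,0,1,0.1,0],[0,0,0,0,2,0.3,0],[0,0,0,0,3,0.4,0],[0,0,0,0,4,0.5,0],[0,0,0,0,4,0.5,0]]]}}

```text
clock: 11.9
tcp_pos: [0.5557, 0.0191, 0.0043]
orientation: [-0.071, 0.708, 0.699, 0.07]
wrist_force: [0.1, -2.9, 1.1]
finger_gap: 0.0002
grip_force: 1.5
```

Emit:
{"method": "carry_out", "body": {"plan": [[[0,0,0,0,1,0.1,0],[0,0,0,0,2,0.3,0],[0,0,0,0,3,0.4,0],[0,0,0,0,3,0.4,0]]]}}

```text
clock: 12.3
tcp_pos: [0.5566, 0.0198, 0.0044]
orientation: [-0.069, 0.709, 0.699, 0.069]
wrist_force: [0.4, -9.2, -0.3]
finger_gap: 0.0
grip_force: 4.8
```

Emit:
{"method": "carry_out", "body": {"plan": [[[0,0,0,0,1,0,0],[0,0,0,0,2,0,0],[0,0,0,0,2,0,0]]]}}

```text
clock: 12.6
tcp_pos: [0.5566, 0.0198, 0.0044]
orientation: [-0.068, 0.709, 0.698, 0.068]
wrist_force: [0.2, -16.8, 1.0]
finger_gap: -0.0001
grip_force: 7.9
```

The reaction grew from 9 to 17 N with no movement, so the cassette is firmly home. I'll withdraw and go above the bar.

Emit:
{"method": "carry_out", "body": {"plan": [[[0,0,0,0,-10,0,0],[0,0,0,0,-30,0,0],[0,0,0,0,-45,40,0],[-0.2,0,-0.02,-20,-80,65,85],[-0.2,0,-0.02,-40,-120,65,85],[-0.2,0,-0.02,-55,-165,65,85],[-0.2,0,-0.02,-70,-210,65,85],[-0.2,0,-0.02,-85,-255,65,85],[-0.2,0,-0.02,-100,-300,60,85],[-0.2,0,-0.02,-109,-336,55,85],[-0.2,0,-0.02,-109,-336,55,85],[-0.2,0,-0.02,-109,-336,55,85],[-0.2,0,-0.02,-109,-336,55,85]]]}}

```text
clock: 13.9
tcp_pos: [0.4466, -0.3104, 0.0592]
orientation: [-0.0, 0.718, 0.696, 0.001]
wrist_force: [0.7, 1.1, -0.1]
finger_gap: 0.0851
grip_force: 0.0
```

```bash
python3 - <<'E'
from h import *
s=snap('side','s6.png')[:,:,::-1]; t=snap('top','t6.png')[:,:,::-1]
a=cv2.resize(s[130:260,215:345],(520,520)) ;b=cv2.resize(t[155:275,170:240],(280,480));b=np.vstack([b,np.zeros((40,280,3),np.uint8)])
cv2.imwrite('pics/c6.png',np.hstack([a,b]))
E
```

```text
(no output)
```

View pics/c6.png

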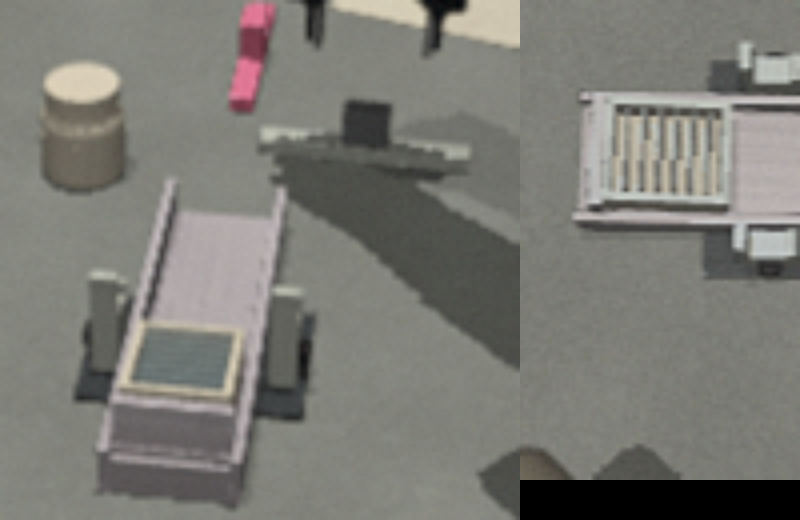

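The cassette sits against the stop, and the cradles are undisturbed. The open fingers straddle the bar's grip, so I'll descend and grasp.

Emit:
{"method": "carry_out", "body": {"plan": [[[0,0,0,0,0,-30,85],[0,0,0,0,0,-55,85],[0,0,0,0,0,-70,85],[0,0,0,0,0,-76,85],[0,0,0,0,0,-80,85],[0,0,0,0,0,-80,85]]]}}

```text
clock: 14.6
tcp_pos: [0.447, -0.3116, -0.0202]
orientation: [0.001, 0.719, 0.695, 0.001]
wrist_force: [0.8, -0.6, -0.7]
finger_gap: 0.0848
grip_force: 0.0
```

Emit:
{"method": "carry_out", "body": {"plan": [[[0,0,0,0,0,0,36],[0,0,0,0,0,0,36],[0,0,0,0,0,0,36],[0,0,0,0,0,0,36],[0,0,0,0,0,0,36],[0,0,0,0,0,0,36],[0,0,0,0,0,0,36],[0,0,0,0,0,0,36]]], "squeeze": 50}}

```text
clock: 15.4
tcp_pos: [0.4471, -0.3126, -0.0197]
orientation: [0.002, 0.719, 0.695, 0.001]
wrist_force: [-0.3, 0.8, 6.0]
finger_gap: 0.0393
grip_force: 51.7
```

Gripped at 39.3 mm with 52 N. I'll lift, check, then carry it to just downhill of the cradles.

Emit:
{"method": "carry_out", "body": {"plan": [[[0,0,0,0,0,10,36],[0,0,0,0,0,30,36],[0,0,0,0,0,60,36],[0,0,0,0,0,90,36],[0,0,0,0,0,120,36],[0,0,0.01,15,30,120,36],[0,0,0.019,30,65,120,36],[0,0,0.019,45,100,120,36],[0,0,0.019,60,135,120,36],[0,0,0.019,75,170,120,36],[0,0,0.019,90,205,120,36],[0,0,0.019,100,240,120,36],[0,0,0.019,107,265,120,36],[0,0,0.019,109,280,120,36],[0,0,0.019,109,286,120,36],[0,0,0.019,109,286,120,36],[0,0,0.019,109,286,120,36]]]}}

```text
clock: 17.1
tcp_pos: [0.5552, -0.027, 0.0995]
orientation: [0.001, 0.713, 0.702, 0.001]
wrist_force: [0.1, -0.4, -2.8]
finger_gap: 0.0394
grip_force: 51.1
```

```bash
python3 - <<'E'
from h import *
st=monitor.get_state(); print(st['tcp_pos'],st['wrist_force'],st['ft_torque'])
s=snap('side','s7.png')[:,:,::-1]; t=snap('top','t7.png')[:,:,::-1]
a=cv2.resize(s[130:250,215:325],(550,600)) ;b=cv2.resize(t[150:270,210:260],(250,600))
cv2.imwrite('pics/c7.png',np.hstack([a,b]))
# predicted bar corners (underside z=.12): ends uphill top edge
p=st['tcp_pos'];
for z in(.12,.134): print(proj('side',[[p[0]-.09,p[1]+.011+.00135,z],[p[0]+.09,p[1]+.011-.00135,z]]).ravel())
E
```

```text
[ 0.5552 -0.027   0.0995] [ 0.0581 -0.4007 -2.7935] [-0.007   0.0235  0.0488]
[297.1153 188.6941 233.9307 183.4008]
[297.3622 184.6043 233.786  179.341 ]
```

View pics/c7.png

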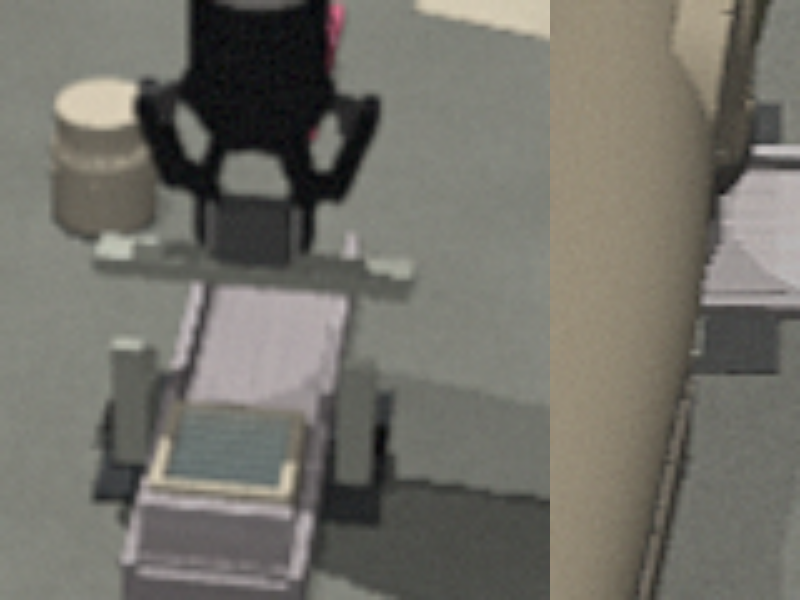

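The bar hangs level, with its lower corners at crop (95,270) and (412,297), within 1 px of prediction. I'll lower it to 8 mm above the lips, then feel uphill for the tall walls.

Emit:
{"method": "carry_out", "body": {"plan": [[[0,0,0,1,0,-25,36],[0,0,0,1,0,-45,36],[0,0,0,1,0,-52,36],[0,0,0,1,0,-52,36],[0,0,0,1,4,-52,36],[0,0,0,1,8,-52,36],[0,0,0,1,11,-52,36],[0,0,0,1,13,-52,36],[0,0,0,1,14,-52,36],[0,0,0,1,15,-52,36],[0,0,0,1,15,-52,36]]]}}

```text
clock: 18.3
tcp_pos: [0.5566, -0.0109, 0.0476]
orientation: [0.001, 0.712, 0.702, 0.001]
wrist_force: [-0.2, -0.8, -2.6]
finger_gap: 0.0395
grip_force: 51.0
```

Emit:
{"method": "carry_out", "body": {"plan": [[[0,0,0,0,1,0,36],[0,0,0,0,2,0,36],[0,0,0,0,3,0,36],[0,0,0,0,4,0,36],[0,0,0,0,4,0,36]]]}}

```text
clock: 18.8
tcp_pos: [0.5566, -0.0086, 0.0476]
orientation: [0.002, 0.712, 0.702, -0.0]
wrist_force: [-1.2, -6.1, -3.1]
finger_gap: 0.0393
grip_force: 50.9
```

The wall was felt at y ≈ −8.5 mm, as the picture predicted. I'll back off to the channel centre and lower.

Emit:
{"method": "carry_out", "body": {"plan": [[[0,0,0,0,-2,0,36],[0,0,0,0,-4.5,0,36],[0,0,0,0,-4.5,0,36],[0,0,0,0,-4.5,-5,36],[0,0,0,0,-4.5,-9,36],[0,0,0,0,-4.5,-12,36],[0,0,0,0,-4.5,-14,36],[0,0,0,0,-4.5,-15,36],[0,0,0,0,-4.5,-15,36]]]}}

```text
clock: 19.7
tcp_pos: [0.5565, -0.0115, 0.0323]
orientation: [0.001, 0.712, 0.702, 0.001]
wrist_force: [-0.2, -0.5, -3.8]
finger_gap: 0.0396
grip_force: 51.1
```

Emit:
{"method": "carry_out", "body": {"plan": [[[0,0,0,0,0,-1,36],[0,0,0,0,0,-2,36],[0,0,0,0,0,-3,36],[0,0,0,0,0,-4,36],[0,0,0,0,0,-4,36]]]}}

```text
clock: 20.2
tcp_pos: [0.5568, -0.0116, 0.0303]
orientation: [0.001, 0.712, 0.702, 0.001]
wrist_force: [-5.0, 1.1, 9.6]
finger_gap: 0.0391
grip_force: 52.5
```

The floor was felt exactly 50 mm above the bench height. I'll release with a small opening and retreat upwards.

Emit:
{"method": "carry_out", "body": {"plan": [[[0,0,0,0,0,-2.5,36],[0,0,0,0,0,-2.5,56],[0,0,0,0,0,-2.5,56],[0,0,0,0,0,-2.5,56],[0,0,0,0,0,-2.5,56],[0,0,0,0,0,-2.5,56],[0,0,0,0,0,5,56],[0,0,0,0,0,20,56],[0,0,0,0,0,50,56],[0,0,0,0,0,90,56],[0,0,0,-20,-40,120,56],[0,0,0,-50,-80,140,56],[0,0,0,-80,-120,150,56],[0,0,0,-110,-160,160,56],[0,0,0,-130,-200,160,56],[0,0,0,-150,-240,160,56],[0,0,0,-150,-280,160,56],[0,0,0,-150,-280,160,56]]]}}

```text
clock: 22.0
tcp_pos: [0.4061, -0.2963, 0.1888]
orientation: [0.002, 0.714, 0.7, 0.0]
wrist_force: [-0.1, 0.5, 0.5]
finger_gap: 0.0559
grip_force: 0.0
```

```bash
python3 - <<'E'
from h import *
s=snap('side','s8.png')[:,:,::-1]; t=snap('top','t8.png')[:,:,::-1]
a=cv2.resize(s[130:250,215:305],(420,560),interpolation=cv2.INTER_CUBIC) ;b=cv2.resize(t[150:290,170:265],(380,560),interpolation=cv2.INTER_CUBIC)
cv2.imwrite('pics/c8.png',np.hstack([a,b]))
st=monitor.get_state(); print(st['clock'],st['tcp_pos'],st['wrist_force'])
# expected bar top corners z=.064
P=[[.4668,-.0115+.011+.0013,.064],[.6468,-.0115+.011-.0013,.064],[.6468,-.0115-.011-.0013,.064],[.4668,-.0115-.011+.0013,.064]]
print(((proj('side',P)-[215,130])*4.667).round(0).tolist(),((proj('top',P)-[170,150])*4+[420,0]).round(0).tolist())
E
```

```text
22.1 [ 0.4061 -0.2921  0.1884] [ 0.665  -0.3117  0.339 ]
[[375.0, 363.0], [84.0, 337.0], [90.0, 316.0], [377.0, 341.0]] [[652.0, 295.0], [660.0, 51.0], [690.0, 51.0], [683.0, 295.0]]
```

View pics/c8.png

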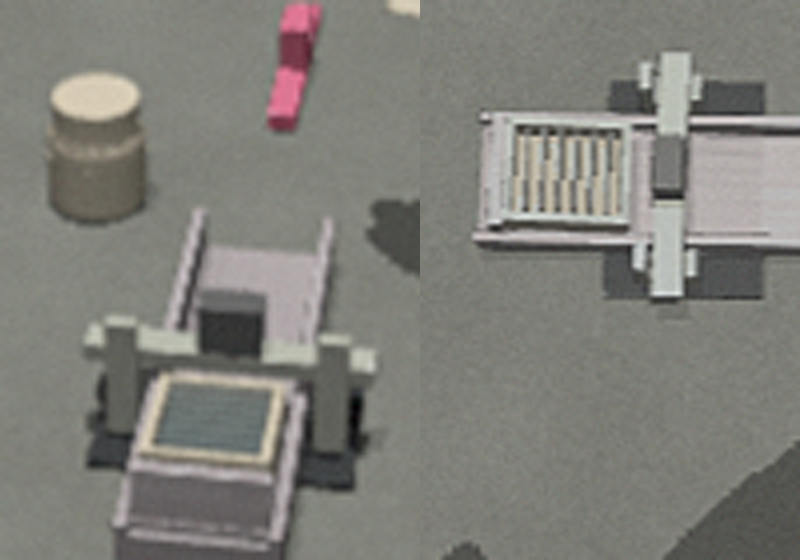

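The bar lies in both cradles. Its corners are within 2–3 px of prediction in both crops, at top (652–690, 52–297), between walls and lips. The cassette is still against the stop, so I'll hand in.

```bash
python3 -c "
from h import *
print(order.hand_in())"
```

```text
the job is handed in; nothing more can be done
None
```

I handed the job in at about 22 s: the cassette is home against the stop and the bar lies level and centred in both cradles, though my first push passed about 12 mm over the cassette because the fingertips sit about 34 mm higher than reported.

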